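# Hold a honeycomb block in the light for the inspection camera

### The job

Pick up the black honeycomb block that has the yellow crayon stripe and hold it up in the air in the inspection stand, midway between the light panel and the camera lens, centred on the line between them and with its channels pointing along that sloping line, so that the light shines straight through into the camera; keep the striped side uppermost. Leave the other blocks where they lie and do not touch the stand. Finish while still holding the block there, steady in the gripper: do not put it down.

Things in the scene. Friction and masses are not known exactly. Their poses are not given: they have to be found in the camera images.
- sample: The block to inspect: black carbon honeycomb, 80 long, 50 wide, 50 mm high, about 0.11 kg, lying on a carrier board; a yellow crayon stripe 14 mm wide runs along its top. 25 square channels (8 mm) run end to end. Origin: centre of its underside, 12 mm above the bench at the start. x: along the channels (80 mm), y: across (50 mm, the way to grip it), z: up through the stripe. Both ends alike.
- board_sample: The dark carrier board under the striped block, 110 (x) x 80 (y) x 12 mm, loose on the bench, its long side roughly along the block. Origin: centre of its underside. Every block lies on such a board.
- sample_centre (a point): Centre of the striped block's volume, 25 mm above its origin along its z; 37 mm above the bench at the start. Same axes as the block.
- block_a: Same kind of block, without a stripe, on a board of its own: leave where it lies. Origin and axes as for the striped block.
- block_b: Same kind of block, without a stripe, on a board of its own: leave where it lies. Origin and axes as for the striped block.
- block_c: Same kind of block, without a stripe, on a board of its own: leave where it lies. Origin and axes as for the striped block.
- station: Inspection stand, fixed: an aluminium rail (40 mm wide, top 58 mm above the bench, carriages to 70 mm, from x = -220 to +300 mm) with a white light panel at one end and a blue camera on a post (x = +235 mm) at the other, its top 315 mm up. Origin: on the bench, straight under the middle of the line from panel to lens. x: level, along the rail from panel to camera; z: up.
- sight: The stand's line of sight. Origin: midway between panel and lens, 200 mm above the bench: the block's centre goes here. x: from the panel to the lens, rising at 0.35 rad (20 deg); y: level, across; z: up, square to the line. Panel 130 wide, 120 tall, 22 mm thick, its face at x = -160 mm; lens (38 mm diameter) front at x = +160 mm, camera (44 mm square) to x = +263 mm. Nothing in between.

How it is judged:
On the way:
1. the striped block is lifted clear of its board in the gripper (height (world z) of sample_centre above 0.09 m and contact force between sample and the fingers above 1 N), for 0.2 s.
At the end, for the whole second after the job is handed in: The gripper alone holds the striped block, still: its centre within 25 mm of midway along the line panel to lens and 15 mm of it across and up, channels within 0.1 rad of the line, stripe up with roll under 0.2 rad, stand not touched; other blocks within 15 mm of their places, level (x of sample_centre in the frame of sight between -0.025 and 0.025 m and y of sample_centre in the frame of sight between -0.015 and 0.015 m and z of sample_centre in the frame of sight between -0.015 and 0.015 m and angle between the x axis of sample and the x axis of sight, either way round below 0.1 rad and angle between the z axis of sample and the z axis of sight, either way round below 0.2 rad and angle between sample's own z axis and vertical below 0.8 rad and contact force between sample and the fingers above 1 N and contact force between sample and station below 0.2 N and linear speed of sample below 0.02 m/s and angular speed of sample below 0.15 rad/s and distance of each of block_a, block_b, block_c from where it was at the start of the episode below 0.015 m and angle between each of block_a, block_b, block_c's own z axis and vertical below 0.15 rad); the arm keeps its last pose, push and grip.
It fails at once if the inspection stand is touched (contact force between station and anything else above 1 N).
It fails at once if another block is moved by more than 20 mm or tipped (distance of any of block_a, block_b, block_c from where it was at the start of the episode above 0.02 m or angle between any of block_a, block_b, block_c's own z axis and vertical above 0.35 rad).
It also fails if it takes over 48 s, if anything falls off the work surface, if the arm or the gripper's body presses on something with over 40 N, if the wrist force passes 120 N, or if a joint passes its speed limit or range.

### The arm

A 6-joint arm with a two-finger parallel gripper is mounted at the origin on the work surface. World frame = base frame: x ahead of the robot, y to its left, z up, the work surface at z = 0. Lengths are in m, angles in rad, forces in N, time in s.
With the tool pointing down it reaches from about 0.275 to 0.825 m from the base axis. Payload 5.2 kg.
Tool frame: the origin (TCP) lies midway between the tips of the shut fingers; the grasp point (between the pads) lies 19 mm behind it; z points along the fingers, y is the line along which they close (so a half turn about z gives the same grasp; the last joint's range is limited). The gripper opens to 93 mm and grips with 3 to 60 N. Pads are 15 mm wide; open, the fingers measure 128 mm over their backs; the gripper's body (75 mm by 188 mm) begins 65 mm behind the grasp point.
Start: joints at [-1.473, 0.259, 1.535, -0, 1.348, -0.203], TCP at [0.163, -0.525, 0.219] pointing down, gripper open.
Joint ranges: [-3.14, 3.14], [-0.91, 2.08], [0.19, 2.58], [-1.22, 4.36], [0.22, 2.71], [-3.12, 3.12]. Speed limits (rad/s): [2.57, 2.57, 3.14, 3.14, 3.14, 3.14].

### API

Orientations are given as a unit quaternion [x, y, z, w].
In Python, from workcell import arm gives the robot as it stands.
- The arm moves only by the tool drive_tool, never from a script. Its argument "motion" is a list of rows, each an object with "gripper": the opening, from 0 (shut) to 1 (fully open); "delta_pos": the shift along the tool's x, y, z scaled (see below), a list of three; "twist": the turn about the tool's z scaled (see below). In form: [{"gripper": gripper, "delta_pos": [dx, dy, dz], "twist": twist}, ...]. A call has 1 to 5 rows; each row is the pose to reach, as a shift and turn from the pose commanded when the call began, along the tool's axes at that moment; what a row does not reach only later rows make up. The controller multiplies each number of a shift by 0.5 m and each number of a turn by 90 degrees. A row lasts 1/8 s, in which the tool goes at most 62.5 mm and 10.7 degrees, less where a joint would pass 70% of its speed; a pose out of reach is approached as far as the arm can. A call with a number of a shift or a turn outside -1 to 1 is refused whole. A call with a gripper value outside its range is refused whole. The fingers move at their own pace and stop on an object; the grip force is fixed at half the most. Time passes only in rows, so rows that repeat a pose let the fingers close. It gives the time, the measured TCP pose, the force, the opening and the grip force at its end, in the units of the state.
- arm.state(): the state, without advancing time (a new reading comes with each control period).
- arm.read_camera(name): name is "side" or "top"; returns the picture (480x640x3 uint8, red, green, blue); there is no depth.
- arm.camera_info(name): a dict with "intrinsics" (3x3 intrinsics, pixels), "dist_coeffs" ([k1, k2, p1, p2, k3] as OpenCV has them; the pictures are not rectified), "R" (3x3) and "t" (3): a world point X has camera coordinates R X + t. Camera axes: x right, y down, z forward; pixel columns grow to the right and rows downward; lengths in m; the calibration is good to about 2 mm. A picture is of the moment at which its call begins. camera_info takes no time and is no camera call.
- arm.close_job(): hands the job in; it is judged then, once.
The state is a dict: "t": time; "joint_pos": joint angles; "joint_velocities": joint speeds; "joint_torque": joint torques, N m; "tool_pos": TCP position; "ee_rot": TCP orientation; "ft_force": force on the tool from outside, world axes, zero at the start; "wrist_torque": the same for the moment, N m; "gripper_width": finger opening in m; "grasp_force": force on a finger pad.
Only numpy, scipy, OpenCV 4.12 (cv2) and the standard library are available. Lean on these libraries where they do the work, as an engineer would, in place of code of your own. Each camera call takes 0.05 s, during which the arm holds its last target. There are 200 camera calls.

## Working session

There is one attempt and no reset: what is moved stays moved. The work goes in short steps, Python scripts to look and compute and a tool call to move; the robot and the scene stay as the last step left them, time stands still between calls to the robot, and variables do not carry over. Pictures are saved under pics/ and viewed, at most 10 in all, crops included, and the job is handed in when it is done.

Besides the shell and the picture viewer there is one more tool, called after "Request:" by a JSON object that holds its "fn" and its "kwargs", one argument or row to a line. drive_tool: Moves the arm, as the interface text tells. Its arguments: {"type":"object","properties":{"motion":{"type":"array"}},"required":["motion"]}

```bash
mkdir -p pics
python3 - <<'E'
from workcell import arm
import cv2
for n in ("top","side"):
    im=arm.read_camera(n); cv2.imwrite(f"pics/{n}0.png",im[:,:,::-1])
    i=arm.camera_info(n); print(n,i)
print(arm.state())
E
```

```text
top {'intrinsics': array([[535.77685124,   0.        , 316.87045832],
       [  0.        , 535.77685124, 236.08111394],
       [  0.        ,   0.        ,   1.        ]]), 'dist_coeffs': array([-0.0186962,  0.       ,  0.       ,  0.       ,  0.       ]), 'R': array([[ 0.00872527, -0.99956536, -0.02815966],
       [-0.99251733, -0.00522701, -0.12199191],
       [ 0.12179169,  0.02901337, -0.99213155]]), 't': array([0.02167004, 0.55057254, 0.94193391])}
side {'intrinsics': array([[507.57262874,   0.        , 316.32850062],
       [  0.        , 507.57262874, 244.00340507],
       [  0.        ,   0.        ,   1.        ]]), 'dist_coeffs': array([-0.02365918,  0.        ,  0.        ,  0.        ,  0.        ]), 'R': array([[-0.99961433, -0.02498015, -0.01213195],
       [-0.00677086,  0.64291765, -0.76590538],
       [ 0.02693228, -0.76552785, -0.64283883]]), 't': array([0.55449035, 0.10812627, 0.91981821])}
{'t': 0.1, 'joint_pos': array([-1.47280581e+00,  2.59270027e-01,  1.53594406e+00, -1.62355156e-06,
        1.34800896e+00, -2.02787100e-01]), 'joint_velocities': array([ 0.00081876, -0.00199877, -0.00296337, -0.00190359,  0.00012189,
       -0.0012817 ]), 'joint_torque': array([ 1.51975244e-03, -4.38216591e+01, -2.84642869e+01,  7.19222263e-02,
        3.62776662e-02, -5.63406252e-05]), 'tool_pos': array([ 0.16292515, -0.52480999,  0.21791277]), 'ee_rot': array([ 9.88712545e-01,  1.49822692e-01,  4.19048582e-05, -8.14118704e-04]), 'ft_force': array([-1.24999311,  0.56877781, -0.9270282 ]), 'wrist_torque': array([-0.01063181,  0.00588872,  0.01043132]), 'grasp_force': 0.0, 'gripper_width': 0.0929980214685039}
```

View pics/top0.png

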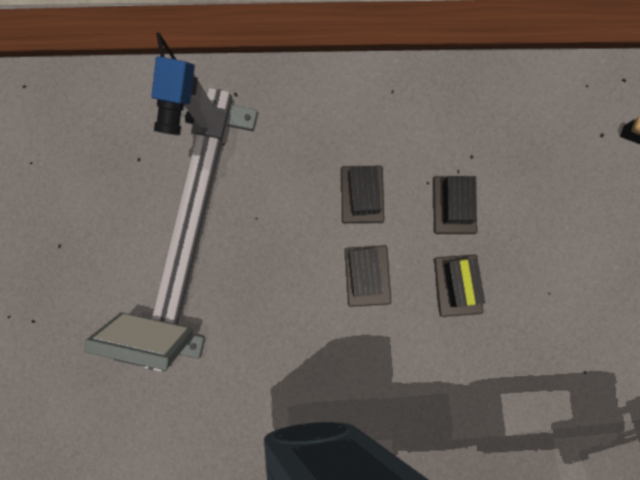

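View pics/side0.png

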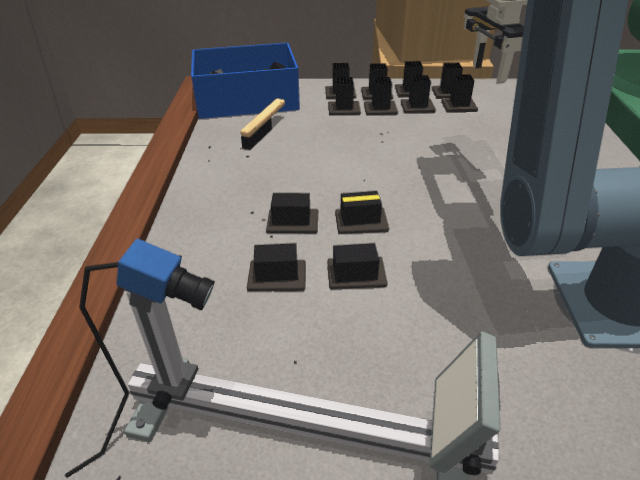

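The top view shows the striped block at about (465,283), with its 3 plain neighbours at (365,190), (459,200) and (366,272). The stand is on the left: panel at (140,340), camera at (172,80), rail between them. In the side view the stripe is at (361,199), the lens at (205,292) and the panel at (465,405).

The tool always points down, so the 20° pitch has to come from tilting the block itself. I'll let it overhang its 12 mm board by about 35 mm (asin(12/35) = 20°) and regrip it there.

```bash
cat > h.py <<'E'
import numpy as np, cv2
from workcell import arm
def rays(n,px):
    i=arm.camera_info(n); K,d,R,t=[np.array(i[k]) for k in("intrinsics","dist_coeffs","R","t")]
    u=cv2.undistortPoints(np.array(px,float).reshape(-1,1,2),K,d)[:,0]
    D=np.c_[u,np.ones(len(u))]@R
    return -R.T@t, D/np.linalg.norm(D,axis=1)[:,None]
def plane(n,px,z):
    o,D=rays(n,px); return o+D*((z-o[2])/D[:,2])[:,None]
def tri(pt,ps):
    a=[rays("top",[pt]),rays("side",[ps])]
    Ps=[np.eye(3)-np.outer(D[0],D[0]) for _,D in a]
    X=np.linalg.solve(sum(Ps),sum(P@o for P,(o,_) in zip(Ps,a)))
    return X,[round(1e3*np.linalg.norm(P@(X-o)),1) for P,(o,_) in zip(Ps,a)]
def yellow(im):
    h=cv2.cvtColor(im,cv2.COLOR_RGB2HSV); return cv2.inRange(h,(24,150,100),(36,255,255))
def bigcontour(m):
    c,_=cv2.findContours(m,cv2.RETR_EXTERNAL,cv2.CHAIN_APPROX_NONE); return max(c,key=cv2.contourArea)[:,0].astype(float)
def rect(P):
    c,s,a=cv2.minAreaRect((P[:,:2]*1000).astype(np.float32)); b=cv2.boxPoints((c,s,a))
    e=[b[1]-b[0],b[2]-b[1]]; l=max(e,key=np.linalg.norm); l=l*np.sign(l[0])
    return np.round(c,1),np.round(s,1),round(float(np.arctan2(l[1],l[0])),4)
E
python3 - <<'E'
from h import *
t=cv2.imread("pics/top0.png"); s=cv2.imread("pics/side0.png")
c=bigcontour(yellow(t[:,:,::-1].copy())); print(rect(plane("top",c,.062)))
c=bigcontour(yellow(s[:,:,::-1].copy())); print(rect(plane("side",c,.062)))
f=lambda im,x,y,w,h,k:cv2.resize(im[y:y+h,x:x+w],None,fx=k,fy=k,interpolation=cv2.INTER_CUBIC)
cv2.imwrite("pics/tc.png",f(t,70,40,200,340,1.75))
a=f(t,80,40,190,110,3); b=f(t,75,280,190,100,3); cv2.imwrite("pics/tc.png",cv2.vconcat([a[:300],b[:300]]))
a=f(s,110,230,190,220,2.7);b=f(s,410,320,100,160,3);b=cv2.copyMakeBorder(b,0,594-480,0,0,cv2.BORDER_CONSTANT)
cv2.imwrite("pics/sc.png",cv2.hconcat([a[:594],b])[:, :800])
f2=f(t,430,245,70,80,7); cv2.imwrite("pics/bc.png",f2)
E
```

```text
(array([ 468.3, -237.4]), array([77.2, 13.4]), 0.1516)
(array([ 466.5, -241.8]), array([78.3, 17.2]), 0.1454)
```

View pics/tc.png

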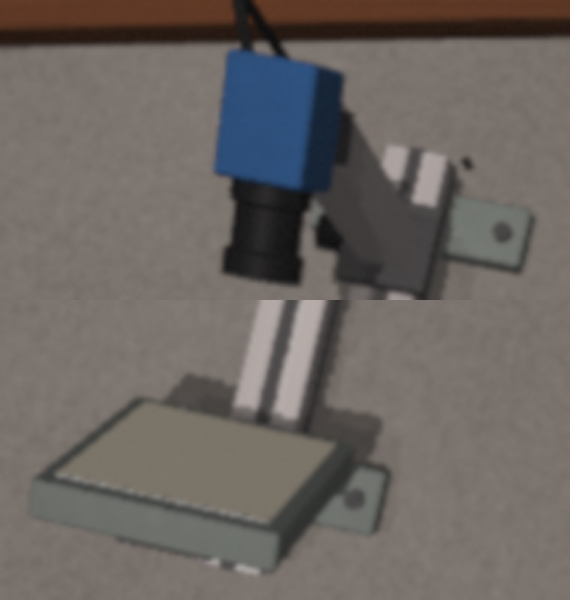

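View pics/sc.png

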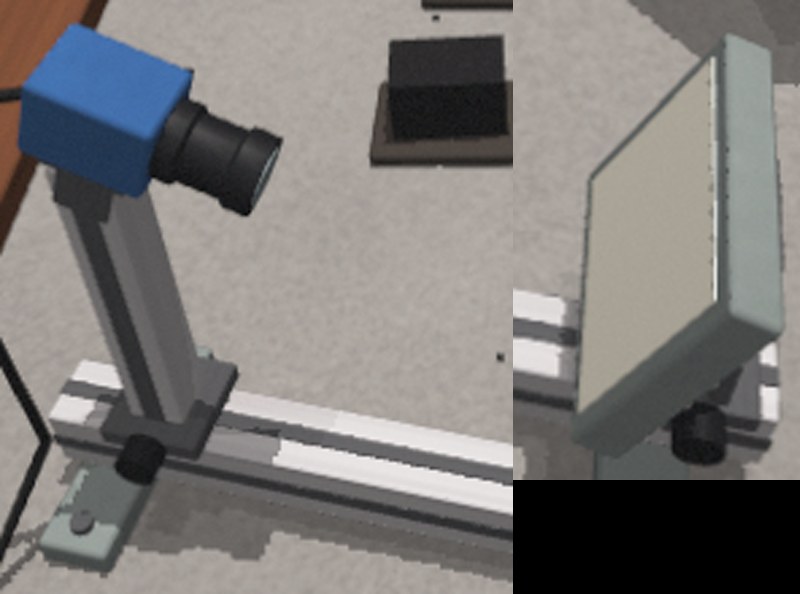

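View pics/bc.png

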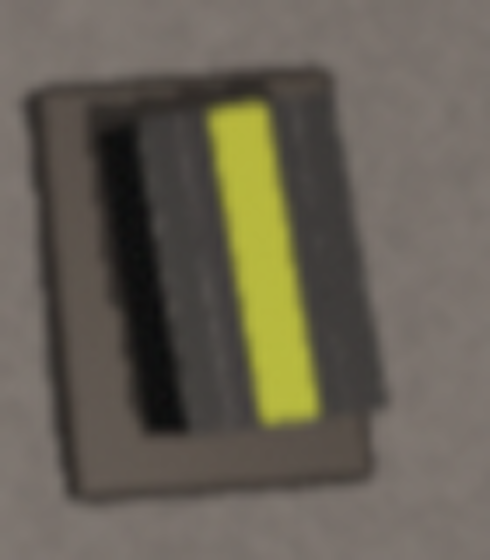

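The block and its board are clear in the crops. In the top crop the panel's lit corners, the lens rim (223..300, 272) and the rail groove are all visible, and the side crop shows the same features. I'll triangulate them.

Run:
```python
from h import *
T=lambda X,Y:(75+X/3-.33,280+(Y-300)/3-.33); T2=lambda X,Y:(80+X/3-.33,40+Y/3-.33)
S=lambda X,Y:(410+(X-513)/3-.33,320+Y/3-.33); S2=lambda X,Y:(110+X/2.7-.3,230+Y/2.7-.3)
ps=[((145,402),(580,412)),((340,442),(590,180)),((268,522),(715,58)),((55,475),(715,303))]
Q=[]
for a,b in ps:
    X,r=tri(T(*a),S(*b)); Q.append(X); print(X.round(4),r)
P=np.mean(Q,0); L,r=tri(T2(261,275),S2(264,177)); print("panel",P,"lens",L,r)
d=L-P; print("mid",(P+L)/2,np.linalg.norm(d),"yaw",np.arctan2(d[1],d[0]),"pitch",np.arcsin(d[2]/np.linalg.norm(d)))
g=plane("top",[T(290,302),T2(414,150)],.058); v=g[1]-g[0]; y=np.arctan2(v[1],v[0]);u=np.array([np.cos(y),np.sin(y)])
e=plane("top",[T2(420,152)],.058)[0]; print("rail",g.round(4),"yaw",y,"origin",e[:2]-.3*u)
e=plane("side",[S2(68,390)],.058)[0]; print("side end",e, e[:2]-.3*u); e2=plane("side",[S(770,385)],.058)[0];print("panel end",e2,e2[:2]+.22*u, np.arctan2(*(e-e2)[1::-1]))
B=lambda X,Y:(430+X/7-.43,245+Y/7-.43)
print("board",plane("top",[B(75,492),B(372,472),B(330,75),B(38,95)],.012).round(4), rect(plane("top",[B(75,492),B(372,472),B(330,75),B(38,95)],.012)))
R=cv2.Rodrigues(np.zeros(3))
from scipy.spatial.transform import Rotation as Ro
print(Ro.from_quat(arm.state()["ee_rot"]).as_matrix().round(3))
```

```text
[0.4081 0.3495 0.1017] [np.float64(0.4), np.float64(0.4)]
[0.3871 0.2388 0.0989] [np.float64(0.4), np.float64(0.4)]
[0.3518 0.2478 0.1956] [np.float64(0.7), np.float64(0.7)]
[0.3742 0.3571 0.1949] [np.float64(0.1), np.float64(0.1)]
panel [0.38030784 0.29829532 0.14777642] lens [0.67360164 0.23815288 0.25759263] [np.float64(1.2), np.float64(1.2)]
mid [0.52695474 0.2682241  0.20268453] 0.3189011834161138 yaw -0.2022548916211584 pitch 0.35155498260523177
rail [[0.467  0.2825 0.058 ]
 [0.8197 0.211  0.058 ]] yaw -0.20000306022305664 origin [0.52438491 0.26685021]
side end [0.81653738 0.20809285 0.058     ] [0.52251759 0.26769455]
panel end [0.31497865 0.31385252 0.058     ] [0.53059316 0.2701446 ] -0.20781762083879618
board [[ 0.4098 -0.1999  0.012 ]
 [ 0.4156 -0.2769  0.012 ]
 [ 0.519  -0.2687  0.012 ]
 [ 0.5133 -0.1921  0.012 ]] (array([ 464.4, -234.5]), array([103.8,  77.2]), 0.0752)
[[ 0.955  0.296 -0.   ]
 [ 0.296 -0.955  0.002]
 [ 0.    -0.002 -1.   ]]
```

Request:
{"fn": "drive_tool", "kwargs": {
  "motion": [
    {"gripper": 1, "delta_pos": [0.12, -0.059, 0], "twist": 0.096},
    {"gripper": 1, "delta_pos": [0.22, -0.108, 0], "twist": 0.096},
    {"gripper": 1, "delta_pos": [0.32, -0.157, 0.02], "twist": 0.096},
    {"gripper": 1, "delta_pos": [0.42, -0.206, 0.04], "twist": 0.096},
    {"gripper": 1, "delta_pos": [0.52, -0.255, 0.06], "twist": 0.096}
  ]
}}

```text
t: 0.72
tool_pos: [0.3745, -0.325, 0.1882]
ee_rot: [0.997, 0.075, -0.0, -0.0]
ft_force: [-0.1, -0.0, -0.4]
gripper_width: 0.0927
grasp_force: 0.0
```

```bash
cat >> h.py <<'E'
from scipy.spatial.transform import Rotation as Ro
def go(x,y,z,yaw):
    s=arm.state(); M=Ro.from_quat(s["ee_rot"]).as_matrix(); p=s["tool_pos"]
    y0=np.arctan2(M[1,0],M[0,0]); d=M.T@(np.array([x,y,z])-p)
    print("t",round(s["t"],2),"tcp",p.round(4),"yaw",round(y0,3),"delta",(d/.5).round(4),"twist",round((y0-yaw)/(np.pi/2),4),"w",round(s["gripper_width"],4),"gf",round(s["grasp_force"],1),"ft",s["ft_force"].round(1))
E
python3 -c "
from h import *
go(.4675,-.2385,.15,.15)"
```

```text
t 0.72 tcp [ 0.3745 -0.325   0.1882] yaw 0.15 delta [ 0.2097 -0.1433  0.0763] twist -0.0002 w 0.0927 gf 0.0 ft [-0.1 -0.  -0.4]
```

Request:
{"fn": "drive_tool", "kwargs": {
  "motion": [
    {"gripper": 1, "delta_pos": [0.1, -0.07, 0.04], "twist": 0},
    {"gripper": 1, "delta_pos": [0.21, -0.143, 0.08], "twist": 0},
    {"gripper": 1, "delta_pos": [0.21, -0.143, 0.18], "twist": 0},
    {"gripper": 1, "delta_pos": [0.21, -0.143, 0.26], "twist": 0},
    {"gripper": 1, "delta_pos": [0.21, -0.143, 0.336], "twist": 0}
  ]
}}

```text
t: 1.35
tool_pos: [0.4665, -0.2393, 0.0189]
ee_rot: [0.997, 0.075, -0.0, -0.0]
ft_force: [-0.0, -0.9, -0.3]
gripper_width: 0.0929
grasp_force: 0.0
```

Request:
{"fn": "drive_tool", "kwargs": {
  "motion": [
    {"gripper": 0.3, "delta_pos": [0, 0, 0], "twist": 0},
    {"gripper": 0.3, "delta_pos": [0, 0, 0], "twist": 0},
    {"gripper": 0.3, "delta_pos": [0, 0, 0], "twist": 0},
    {"gripper": 0.3, "delta_pos": [0, 0, 0], "twist": 0},
    {"gripper": 0.3, "delta_pos": [0, 0, 0], "twist": 0}
  ]
}}

```text
t: 1.98
tool_pos: [0.4671, -0.2405, 0.0216]
ee_rot: [0.997, 0.075, 0.001, 0.001]
ft_force: [-0.8, 0.8, 4.2]
gripper_width: 0.0499
grasp_force: 30.0
```

Request:
{"fn": "drive_tool", "kwargs": {
  "motion": [
    {"gripper": 0.3, "delta_pos": [0, 0, -0.05], "twist": 0},
    {"gripper": 0.3, "delta_pos": [-0.05, -0.01, -0.05], "twist": 0.03},
    {"gripper": 0.3, "delta_pos": [-0.106, -0.02, -0.05], "twist": 0.048},
    {"gripper": 0.3, "delta_pos": [-0.106, -0.02, -0.05], "twist": 0.048},
    {"gripper": 0.3, "delta_pos": [-0.106, -0.02, -0.05], "twist": 0.048}
  ]
}}

```text
t: 2.6
tool_pos: [0.4136, -0.2387, 0.046]
ee_rot: [0.999, 0.037, 0.001, 0.0]
ft_force: [0.9, -0.0, -1.6]
gripper_width: 0.0502
grasp_force: 30.0
```

Run:
```python
from h import *
t=arm.read_camera("top"); s=arm.read_camera("side")
go(.4135,-.2383,.0205,.075)
f=lambda im,x,y,w,h,k:cv2.resize(im[y:y+h,x:x+w],None,fx=k,fy=k,interpolation=cv2.INTER_CUBIC)[:,:,::-1]
cv2.imwrite("pics/p1.png",cv2.hconcat([f(t,410,230,100,150,4),f(s,300,140,100,150,4)]))
```

```text
t 2.7 tcp [ 0.4138 -0.2386  0.0459] yaw 0.075 delta [-0.0006 -0.0007  0.0507] twist 0.0001 w 0.0499 gf 30.0 ft [ 0.5  0.2 -0.7]
```

View pics/p1.png

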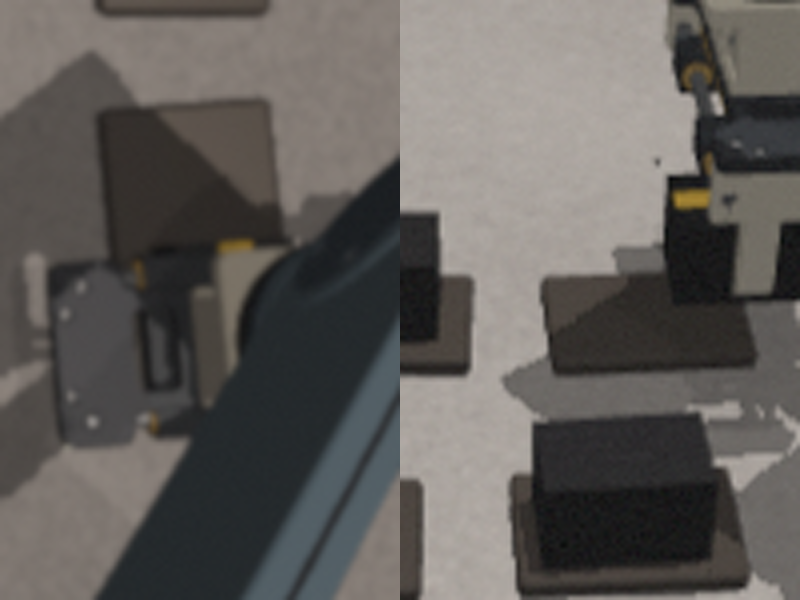

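Request:
{"fn": "drive_tool", "kwargs": {
  "motion": [
    {"gripper": 0.3, "delta_pos": [0, 0, 0.03], "twist": 0},
    {"gripper": 0.3, "delta_pos": [0, 0, 0.05], "twist": 0},
    {"gripper": 0.3, "delta_pos": [0, 0, 0.05], "twist": 0},
    {"gripper": 1, "delta_pos": [0, 0, 0.05], "twist": 0},
    {"gripper": 1, "delta_pos": [0, 0, 0.05], "twist": 0}
  ]
}}

```text
t: 3.32
tool_pos: [0.413, -0.2382, 0.0206]
ee_rot: [0.999, 0.037, 0.0, 0.0]
ft_force: [-1.1, 0.1, 0.3]
gripper_width: 0.0651
grasp_force: 0.0
```

Request:
{"fn": "drive_tool", "kwargs": {
  "motion": [
    {"gripper": 1, "delta_pos": [0, 0, 0], "twist": 0},
    {"gripper": 1, "delta_pos": [0, 0, 0], "twist": 0},
    {"gripper": 1, "delta_pos": [0, 0, -0.08], "twist": 0},
    {"gripper": 1, "delta_pos": [0, 0, -0.16], "twist": 0},
    {"gripper": 0, "delta_pos": [-0.06, 0, -0.16], "twist": 0}
  ]
}}

```text
t: 3.95
tool_pos: [0.3856, -0.2426, 0.1039]
ee_rot: [0.999, 0.038, 0.003, 0.003]
ft_force: [-0.4, -0.6, 0.1]
gripper_width: 0.087
grasp_force: 0.0
```

Request:
{"fn": "drive_tool", "kwargs": {
  "motion": [
    {"gripper": 0, "delta_pos": [0, 0, 0], "twist": 0},
    {"gripper": 0, "delta_pos": [0, 0, 0], "twist": 0},
    {"gripper": 0, "delta_pos": [0, 0, 0], "twist": 0},
    {"gripper": 0, "delta_pos": [0, 0, 0], "twist": 0}
  ]
}}

```text
t: 4.45
tool_pos: [0.3832, -0.2403, 0.1003]
ee_rot: [0.999, 0.038, -0.0, -0.0]
ft_force: [0.7, 0.8, -0.1]
gripper_width: 0.0474
grasp_force: 0.0
```

Run:
```python
from h import *
t=arm.read_camera("top"); s=arm.read_camera("side")
go(.387,-.2400,.064,.075)
f=lambda im,x,y,w,h,k:cv2.resize(im[y:y+h,x:x+w],None,fx=k,fy=k,interpolation=cv2.INTER_CUBIC)[:,:,::-1]
cv2.imwrite("pics/p2.png",cv2.hconcat([f(t,410,230,100,150,4),f(s,330,140,100,150,4)]))
```

```text
t 4.55 tcp [ 0.3831 -0.2402  0.1004] yaw 0.075 delta [0.0079 0.0001 0.0728] twist -0.0 w 0.0396 gf 0.0 ft [ 0.  -1.4  0.7]
```

View pics/p2.png

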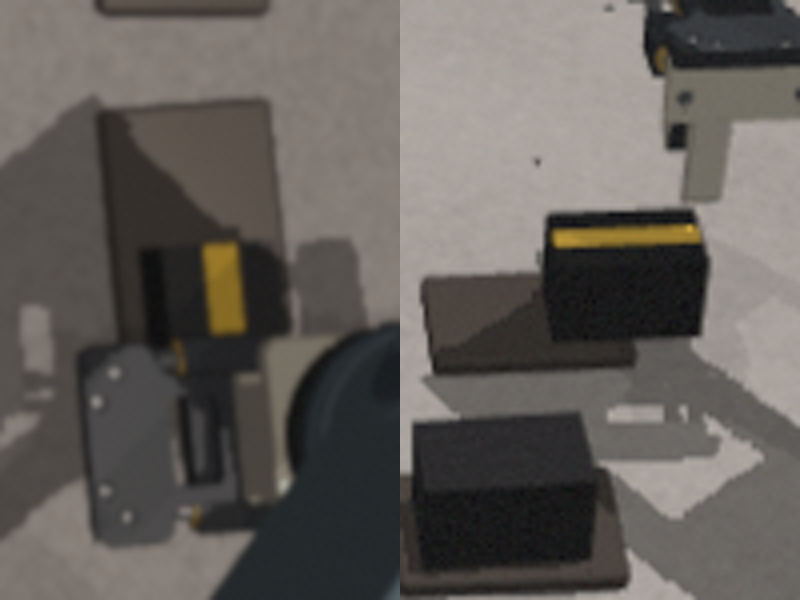

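The block sits flat with about 35 mm overhang, and the board hasn't moved. Next I push the overhanging end down.

Request:
{"fn": "drive_tool", "kwargs": {
  "motion": [
    {"gripper": 0, "delta_pos": [0, 0, 0.03], "twist": 0},
    {"gripper": 0, "delta_pos": [0, 0, 0.065], "twist": 0},
    {"gripper": 0, "delta_pos": [0, 0, 0.075], "twist": 0},
    {"gripper": 0, "delta_pos": [0, 0, 0.08], "twist": 0},
    {"gripper": 0, "delta_pos": [0, 0, 0.084], "twist": 0}
  ]
}}

```text
t: 5.18
tool_pos: [0.3822, -0.2411, 0.0605]
ee_rot: [0.999, 0.038, -0.001, 0.001]
ft_force: [-14.2, 1.6, 31.5]
gripper_width: 0.0006
grasp_force: 15.7
```

Request:
{"fn": "drive_tool", "kwargs": {
  "motion": [
    {"gripper": 0, "delta_pos": [0, 0, 0.004], "twist": 0},
    {"gripper": 0, "delta_pos": [0, 0, 0.008], "twist": 0},
    {"gripper": 0, "delta_pos": [0, 0, 0.012], "twist": 0},
    {"gripper": 0, "delta_pos": [0, 0, 0.012], "twist": 0}
  ]
}}

```text
t: 5.68
tool_pos: [0.3779, -0.2415, 0.0575]
ee_rot: [0.999, 0.039, -0.005, 0.001]
ft_force: [-34.4, 2.1, 62.1]
gripper_width: 0.0006
grasp_force: 33.7
```

Run:
```python
from h import *
s=arm.read_camera("side")
go(.387,-.2400,.05,.075)
f=lambda im,x,y,w,h,k:cv2.resize(im[y:y+h,x:x+w],None,fx=k,fy=k,interpolation=cv2.INTER_CUBIC)[:,:,::-1]
cv2.imwrite("pics/p3.png",f(s,330,140,120,120,5))
```

```text
t 5.72 tcp [ 0.3779 -0.2416  0.0576] yaw 0.079 delta [ 0.0184 -0.0017  0.015 ] twist 0.0022 w 0.0003 gf 33.6 ft [-34.1   2.7  61.7]
```

View pics/p3.png

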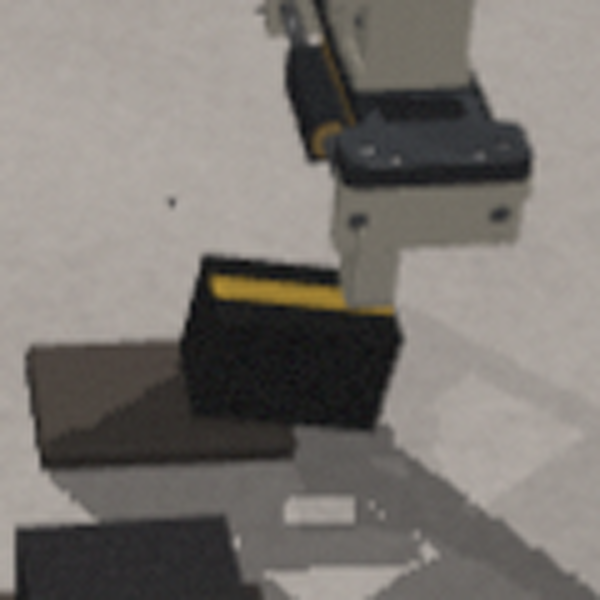

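The block is tilted and its low end is on the bench, so I'll lift off and see if it stays.

Request:
{"fn": "drive_tool", "kwargs": {
  "motion": [
    {"gripper": 0, "delta_pos": [0, 0, -0.03], "twist": 0},
    {"gripper": 0, "delta_pos": [0, 0, -0.1], "twist": 0},
    {"gripper": 1, "delta_pos": [0, 0, -0.2], "twist": 0},
    {"gripper": 1, "delta_pos": [-0.1, 0, -0.22], "twist": 0},
    {"gripper": 1, "delta_pos": [-0.2, 0, -0.22], "twist": 0}
  ]
}}

```text
t: 6.35
tool_pos: [0.283, -0.2488, 0.1645]
ee_rot: [0.999, 0.038, 0.001, 0.002]
ft_force: [-0.8, -0.6, 0.4]
gripper_width: 0.0259
grasp_force: 0.0
```

Run:
```python
from h import *
t=arm.read_camera("top"); s=arm.read_camera("side")
go(.41,-.2400,.02,.075)
f=lambda im,x,y,w,h,k:cv2.resize(im[y:y+h,x:x+w],None,fx=k,fy=k,interpolation=cv2.INTER_CUBIC)[:,:,::-1]
cv2.imwrite("pics/p4.png",cv2.hconcat([f(t,430,255,70,100,6),f(s,355,180,60,100,6)]))
for n,im in(("top",t),("side",s)):
    c=bigcontour(yellow(im)); b=cv2.boxPoints(cv2.minAreaRect(c.astype(np.float32))); print(n,b.round(1).tolist())
```

```text
t 6.45 tcp [ 0.2801 -0.2476  0.1632] yaw 0.072 delta [0.2604 0.0033 0.2862] twist -0.0021 w 0.0335 gf 0.0 ft [ 0.8 -0.2 -0.6]
top [[460.79998779296875, 291.1000061035156], [468.70001220703125, 290.3999938964844], [472.5, 334.8999938964844], [464.6000061035156, 335.6000061035156]]
side [[367.79998779296875, 197.0], [403.8999938964844, 195.5], [404.1000061035156, 200.1999969482422], [368.0, 201.6999969482422]]
```

View pics/p4.png

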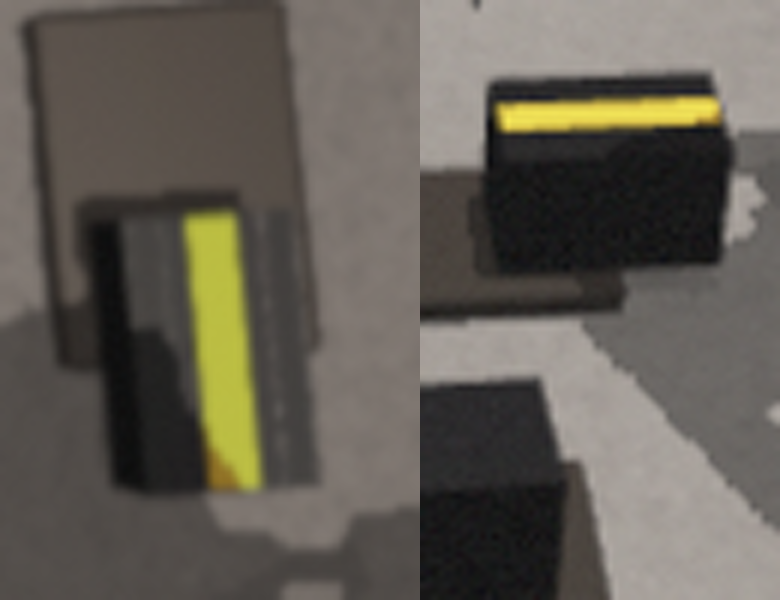

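It rocked back to level: the hard push slid the block onto the board. I'll measure, then re-place it with slightly more overhang and push more gently.

Run:
```python
from h import *
t=arm.read_camera("top")
c=bigcontour(yellow(t)); print("stripe",rect(plane("top",c,.062)))
B=lambda X,Y:(430+X/6-.4,255+Y/6-.4)
p=plane("top",[B(62,362),B(316,345),B(280,10),B(30,20)],.012);print(p.round(4),rect(p))
go(.41,-.24,.02,.075)
```

```text
stripe (array([ 414.6, -235.3]), array([75.9, 13.7]), 0.0632)
[[ 0.4096 -0.1992  0.012 ]
 [ 0.4154 -0.2761  0.012 ]
 [ 0.5172 -0.2679  0.012 ]
 [ 0.5137 -0.1914  0.012 ]] (array([ 464.5, -233.7]), array([104.4,  77. ]), 0.0757)
t 6.5 tcp [ 0.2819 -0.2481  0.1634] yaw 0.071 delta [0.2564 0.0016 0.287 ] twist -0.0024 w 0.0377 gf 0.0 ft [ 0.3 -0.1  0.5]
```

The push jammed because the fingertip was held still sideways while the block's top swung back. This time the push follows the arc, down and towards -x.

Request:
{"fn": "drive_tool", "kwargs": {
  "motion": [
    {"gripper": 0, "delta_pos": [0.1, -0.003, 0], "twist": 0},
    {"gripper": 0, "delta_pos": [0.202, -0.006, 0], "twist": 0},
    {"gripper": 0, "delta_pos": [0.202, -0.006, 0.1], "twist": 0},
    {"gripper": 0, "delta_pos": [0.202, -0.006, 0.167], "twist": 0},
    {"gripper": 0, "delta_pos": [0.202, -0.006, 0.167], "twist": 0}
  ]
}}

```text
t: 7.12
tool_pos: [0.3832, -0.2355, 0.0772]
ee_rot: [0.999, 0.038, -0.002, -0.002]
ft_force: [-0.5, 0.1, -0.1]
gripper_width: 0.0009
grasp_force: 0.0
```

```bash
python3 -c "
from h import *
go(.3825,-.238,.063,.075)"
```

```text
t 7.12 tcp [ 0.3832 -0.2355  0.0772] yaw 0.076 delta [-0.0018  0.005   0.0284] twist 0.0004 w 0.0009 gf 0.0 ft [-0.5  0.1 -0.1]
```

Request:
{"fn": "drive_tool", "kwargs": {
  "motion": [
    {"gripper": 0, "delta_pos": [0, 0.003, 0.03], "twist": 0},
    {"gripper": 0, "delta_pos": [-0.009, 0.003, 0.035], "twist": 0},
    {"gripper": 0, "delta_pos": [-0.017, 0.003, 0.041], "twist": 0},
    {"gripper": 0, "delta_pos": [-0.023, 0.003, 0.047], "twist": 0},
    {"gripper": 0, "delta_pos": [-0.029, 0.003, 0.054], "twist": 0}
  ]
}}

```text
t: 7.75
tool_pos: [0.3675, -0.2406, 0.0539]
ee_rot: [0.999, 0.038, -0.001, 0.001]
ft_force: [-9.9, -0.5, 12.7]
gripper_width: 0.0006
grasp_force: 7.0
```

Request:
{"fn": "drive_tool", "kwargs": {
  "motion": [
    {"gripper": 0, "delta_pos": [0, 0, 0], "twist": 0},
    {"gripper": 0, "delta_pos": [0, 0, -0.02], "twist": 0},
    {"gripper": 0, "delta_pos": [0, 0, -0.1], "twist": 0},
    {"gripper": 1, "delta_pos": [-0.06, 0, -0.2], "twist": 0},
    {"gripper": 1, "delta_pos": [-0.18, 0, -0.2], "twist": 0}
  ]
}}

```text
t: 8.38
tool_pos: [0.2816, -0.25, 0.1568]
ee_rot: [0.999, 0.039, 0.003, 0.005]
ft_force: [-0.5, -1.2, 0.6]
gripper_width: 0.0156
grasp_force: 0.0
```

Run:
```python
from h import *
t=arm.read_camera("top"); s=arm.read_camera("side")
go(.41,-.2400,.02,.075)
f=lambda im,x,y,w,h,k:cv2.resize(im[y:y+h,x:x+w],None,fx=k,fy=k,interpolation=cv2.INTER_CUBIC)[:,:,::-1]
cv2.imwrite("pics/p5.png",cv2.hconcat([f(t,430,255,70,100,6),f(s,355,180,60,100,6)]))
for n,im in(("top",t),("side",s)):
    c=bigcontour(yellow(im)); b=cv2.boxPoints(cv2.minAreaRect(c.astype(np.float32))); print(n,b.round(1).tolist())
```

```text
t 8.47 tcp [ 0.2763 -0.2468  0.1536] yaw 0.071 delta [0.2678 0.0049 0.2672] twist -0.0025 w 0.0239 gf 0.0 ft [ 1.1  0.8 -0.1]
top [[463.0, 301.0], [471.0, 301.0], [471.0, 341.0], [463.0, 341.0]]
side [[376.1000061035156, 196.1999969482422], [377.20001220703125, 192.1999969482422], [409.29998779296875, 200.89999389648438], [408.20001220703125, 205.0]]
```

View pics/p5.png

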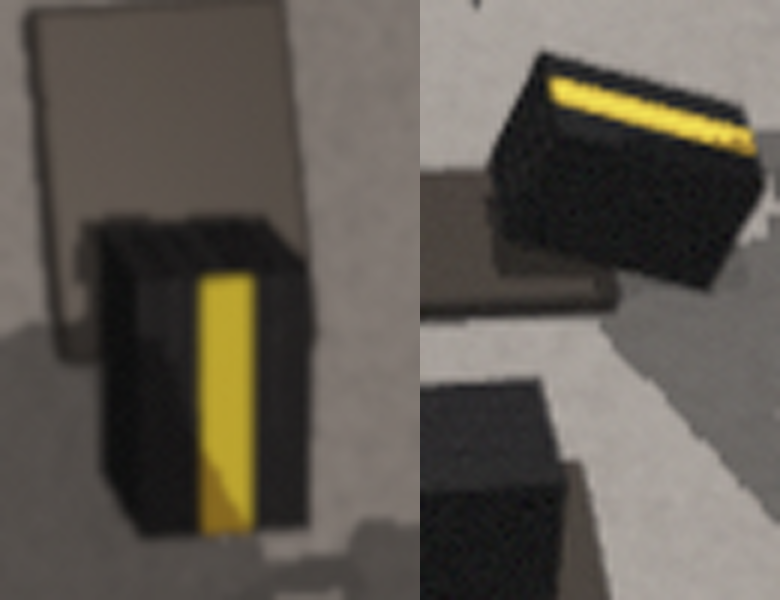

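The block now stays tilted, at about 18-20° in the side view, with its low end towards the robot. I'll triangulate the stripe ends to get its pose.

```bash
cat >> h.py <<'E'
def block(pt,ps):
    # pt,ps: stripe-end pixels (high end, low end) in top and side
    h,r1=tri(pt[0],ps[0]); l,r2=tri(pt[1],ps[1]); d=h-l; L=np.linalg.norm(d)
    u=d/L; yv=np.cross([0,0,1],u); yv/=np.linalg.norm(yv); n=np.cross(u,yv)
    c=(h+l)/2-.025*2*n+.025*n
    print("stripe mid",((h+l)/2).round(4),"len",L.round(4),"res",r1,r2,"yaw",np.arctan2(d[1],d[0]).round(4),"pitch",np.arcsin(u[2]).round(4),"centre",c.round(4)); return c
E
python3 - <<'E'
from h import *
B=lambda X,Y:(430+X/6-.4,255+Y/6-.4); S=lambda X,Y:(355+(X-420)/6-.4,180+Y/6-.4)
c=block((B(227,272),B(227,532)),(S(552,90),S(753,142)))
go(c[0],c[1],.02,.05)
E
```

```text
stripe mid [ 0.3982 -0.2357  0.064 ] len 0.0781 res [np.float64(1.7), np.float64(1.7)] [np.float64(0.8), np.float64(0.8)] yaw 0.0623 pitch 0.3276 centre [ 0.4063 -0.2352  0.0403]
t 8.47 tcp [ 0.2763 -0.2468  0.1536] yaw 0.071 delta [ 0.261  -0.0053  0.2672] twist 0.0134 w 0.0239 gf 0.0 ft [ 1.1  0.8 -0.1]
```

Request:
{"fn": "drive_tool", "kwargs": {
  "motion": [
    {"gripper": 1, "delta_pos": [0.08, -0.002, 0], "twist": 0.005},
    {"gripper": 1, "delta_pos": [0.17, -0.004, 0], "twist": 0.005},
    {"gripper": 1, "delta_pos": [0.261, -0.005, 0], "twist": 0.005},
    {"gripper": 1, "delta_pos": [0.261, -0.005, 0], "twist": 0.005},
    {"gripper": 1, "delta_pos": [0.261, -0.005, 0], "twist": 0.005}
  ]
}}

```text
t: 9.1
tool_pos: [0.4092, -0.2339, 0.1522]
ee_rot: [0.999, 0.034, -0.0, -0.0]
ft_force: [0.0, 0.5, -0.3]
gripper_width: 0.0738
grasp_force: 0.0
```

```bash
python3 -c "
from h import *
go(.4063,-.2365,.02,.062)"
```

```text
t 9.1 tcp [ 0.4092 -0.2339  0.1522] yaw 0.068 delta [-0.0059  0.0049  0.2644] twist 0.0036 w 0.0738 gf 0.0 ft [ 0.   0.5 -0.3]
```

Request:
{"fn": "drive_tool", "kwargs": {
  "motion": [
    {"gripper": 1, "delta_pos": [-0.006, 0.005, 0], "twist": 0.004},
    {"gripper": 1, "delta_pos": [-0.006, 0.005, 0.0], "twist": 0.004},
    {"gripper": 1, "delta_pos": [-0.006, 0.005, 0.1], "twist": 0.004},
    {"gripper": 1, "delta_pos": [-0.006, 0.005, 0.2], "twist": 0.004},
    {"gripper": 1, "delta_pos": [-0.006, 0.005, 0.264], "twist": 0.004}
  ]
}}

```text
t: 9.72
tool_pos: [0.4054, -0.2367, 0.0185]
ee_rot: [1.0, 0.03, -0.001, -0.001]
ft_force: [-0.3, -0.1, -0.1]
gripper_width: 0.0933
grasp_force: 0.0
```

Request:
{"fn": "drive_tool", "kwargs": {
  "motion": [
    {"gripper": 0.3, "delta_pos": [0, 0, 0], "twist": 0},
    {"gripper": 0.3, "delta_pos": [0, 0, 0], "twist": 0},
    {"gripper": 0.3, "delta_pos": [0, 0, 0], "twist": 0},
    {"gripper": 0.3, "delta_pos": [0, 0, 0], "twist": 0},
    {"gripper": 0.3, "delta_pos": [0, 0, 0], "twist": 0}
  ]
}}

```text
t: 10.35
tool_pos: [0.407, -0.2375, 0.0209]
ee_rot: [1.0, 0.03, 0.001, 0.001]
ft_force: [-0.2, -0.0, 3.8]
gripper_width: 0.0502
grasp_force: 30.0
```

Request:
{"fn": "drive_tool", "kwargs": {
  "motion": [
    {"gripper": 0.3, "delta_pos": [0, 0, -0.08], "twist": 0},
    {"gripper": 0.3, "delta_pos": [0, 0, -0.16], "twist": 0},
    {"gripper": 0.3, "delta_pos": [0, 0, -0.24], "twist": 0},
    {"gripper": 0.3, "delta_pos": [0, 0, -0.32], "twist": 0},
    {"gripper": 0.3, "delta_pos": [0, 0, -0.32], "twist": 0}
  ]
}}

```text
t: 10.98
tool_pos: [0.4082, -0.2384, 0.1832]
ee_rot: [1.0, 0.03, 0.002, 0.002]
ft_force: [-0.1, 0.1, -0.8]
gripper_width: 0.0499
grasp_force: 30.0
```

Run:
```python
from h import *
# free corridor: approach point 180 mm to the -y side of the sight point, across the rail
u=np.array([np.cos(-.202),np.sin(-.202)]); v=np.array([-u[1],u[0]])
for k in(.2,0): p=np.array([.5265,.268])-k*v; print(p); go(p[0],p[1],.183,-.202)
```

```text
[0.48637419 0.07206654]
t 10.97 tcp [ 0.4082 -0.2384  0.1832] yaw 0.061 delta [ 0.1937 -0.6103 -0.0017] twist 0.1672 w 0.0499 gf 30.0 ft [-0.1  0.1 -0.8]
[0.5265 0.268 ]
t 10.97 tcp [ 0.4082 -0.2384  0.1832] yaw 0.061 delta [ 0.2976 -0.9966 -0.0032] twist 0.1672 w 0.0499 gf 30.0 ft [-0.1  0.1 -0.8]
```

Held and lifted. Next I move to the mouth of the corridor beside the stand.

Request:
{"fn": "drive_tool", "kwargs": {
  "motion": [
    {"gripper": 0.3, "delta_pos": [0.02, -0.06, 0], "twist": 0.03},
    {"gripper": 0.3, "delta_pos": [0.045, -0.14, 0], "twist": 0.06},
    {"gripper": 0.3, "delta_pos": [0.07, -0.22, 0], "twist": 0.1},
    {"gripper": 0.3, "delta_pos": [0.095, -0.3, 0], "twist": 0.14},
    {"gripper": 0.3, "delta_pos": [0.115, -0.36, 0], "twist": 0.167}
  ]
}}

```text
t: 11.6
tool_pos: [0.4522, -0.0519, 0.1785]
ee_rot: [0.995, -0.101, -0.001, -0.0]
ft_force: [0.5, -1.1, -0.9]
gripper_width: 0.0499
grasp_force: 30.0
```

```bash
python3 -c "
from h import *
go(.4864,.072,.185,-.202)"
```

```text
t 11.6 tcp [ 0.4522 -0.0519  0.1785] yaw -0.203 delta [ 0.017  -0.2565 -0.0129] twist -0.0005 w 0.0499 gf 30.0 ft [ 0.5 -1.1 -0.9]
```

Request:
{"fn": "drive_tool", "kwargs": {
  "motion": [
    {"gripper": 0.3, "delta_pos": [0.006, -0.08, -0.006], "twist": 0},
    {"gripper": 0.3, "delta_pos": [0.011, -0.16, -0.01], "twist": 0},
    {"gripper": 0.3, "delta_pos": [0.017, -0.24, -0.01], "twist": 0},
    {"gripper": 0.3, "delta_pos": [0.017, -0.257, -0.01], "twist": 0},
    {"gripper": 0.3, "delta_pos": [0.017, -0.257, -0.01], "twist": 0}
  ]
}}

```text
t: 12.22
tool_pos: [0.4864, 0.0704, 0.1839]
ee_rot: [0.995, -0.1, -0.001, 0.0]
ft_force: [-0.5, -0.6, -1.2]
gripper_width: 0.0502
grasp_force: 30.0
```

Run:
```python
from h import *
t=arm.read_camera("top"); s=arm.read_camera("side")
go(.5265,.268,.183,-.202)
f=lambda im,x,y,w,h,k:cv2.resize(im[y:y+h,x:x+w],None,fx=k,fy=k,interpolation=cv2.INTER_CUBIC)[:,:,::-1]
i=arm.camera_info("side")
def px(n,X):
    i=arm.camera_info(n); return cv2.projectPoints(np.array([X],float),cv2.Rodrigues(np.array(i["R"]))[0],np.array(i["t"]),i["intrinsics"],i["dist_coeffs"])[0].ravel()
a=px("side",[.4864,.072,.2]).astype(int); print(a)
x,y=a-[60,55]; print(x,y)
cv2.imwrite("pics/p6.png",f(s,x,y,120,110,5))
```

```text
t 12.32 tcp [0.4867 0.0694 0.1845] yaw -0.202 delta [-0.0018 -0.405   0.0027] twist -0.0002 w 0.0499 gf 30.0 ft [-0.   0.6 -1.9]
[359 242]
299 187
```

View pics/p6.png

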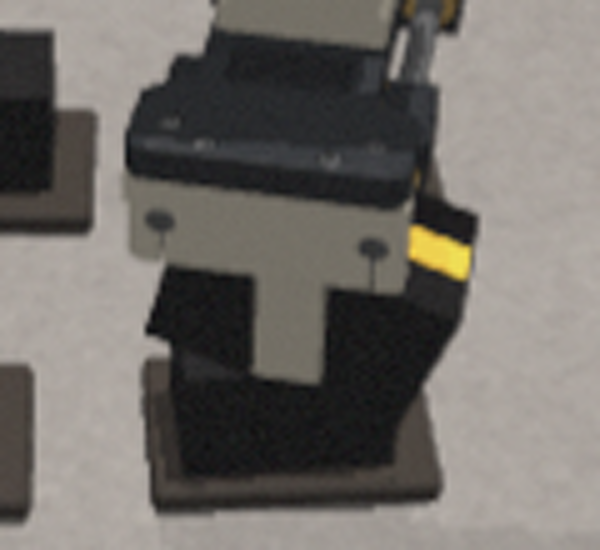

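The block is held at a slope. The low stripe end is at (470,260) in the crop and the near bottom corner of the high end at (150,332). These are opposite corners of the side profile, so they give both centre and pitch.

Run:
```python
from h import *
S=lambda X,Y:(299+X/5-.4,187+Y/5-.4)
u=np.array([np.cos(-.202),np.sin(-.202),0]); v=np.array([-u[1],u[0],0])
p=arm.state()["tool_pos"]
def hit(q,off):
    o,D=rays("side",[q]); k=(off-(o-p)@v)/(D[0]@v); X=o+D[0]*k-p; return np.array([X@u,X[2]])
a=hit(S(470,261),0); b=hit(S(149,332),.025); d=b-a
print(a,b,"diag",np.linalg.norm(d),"centre rel tcp",(a+b)/2,"pitch",np.arctan2(d[1],d[0])+np.arctan2(50,80))
print("near top corner",hit(S(463,316),.025),"far",hit(S(477,215),-.025))
```

```text
[-0.04789624  0.02899918] [0.04165918 0.00656613] diag 0.0923223407791279 centre rel tcp [-0.00311853  0.01778265] pitch 0.3131562176411191
near top corner [-0.04873275  0.02916554] far [-0.04736493  0.02652218]
```

```bash
python3 -c "
from h import *
go(.5294,.2674,.1825,-.202)"
```

```text
t 12.32 tcp [0.4867 0.0694 0.1845] yaw -0.202 delta [ 0.0042 -0.405   0.0037] twist -0.0002 w 0.0499 gf 30.0 ft [-0.   0.6 -1.9]
```

Request:
{"fn": "drive_tool", "kwargs": {
  "motion": [
    {"gripper": 0.3, "delta_pos": [0.004, -0.04, 0.002], "twist": 0},
    {"gripper": 0.3, "delta_pos": [0.004, -0.1, 0.003], "twist": 0},
    {"gripper": 0.3, "delta_pos": [0.004, -0.16, 0.004], "twist": 0},
    {"gripper": 0.3, "delta_pos": [0.004, -0.22, 0.004], "twist": 0},
    {"gripper": 0.3, "delta_pos": [0.004, -0.26, 0.004], "twist": 0}
  ]
}}

```text
t: 12.95
tool_pos: [0.5155, 0.1971, 0.183]
ee_rot: [0.995, -0.101, -0.0, 0.0]
ft_force: [-0.6, 0.2, -1.0]
gripper_width: 0.0499
grasp_force: 30.0
```

Request:
{"fn": "drive_tool", "kwargs": {
  "motion": [
    {"gripper": 0.3, "delta_pos": [0, -0.04, 0], "twist": 0},
    {"gripper": 0.3, "delta_pos": [0, -0.08, 0], "twist": 0},
    {"gripper": 0.3, "delta_pos": [0, -0.12, 0], "twist": 0},
    {"gripper": 0.3, "delta_pos": [0, -0.145, 0], "twist": 0},
    {"gripper": 0.3, "delta_pos": [0, -0.145, 0], "twist": 0}
  ]
}}

```text
t: 13.58
tool_pos: [0.5298, 0.2691, 0.183]
ee_rot: [0.995, -0.1, -0.0, 0.0]
ft_force: [-0.6, -0.0, -1.1]
gripper_width: 0.0496
grasp_force: 30.0
```

Run:
```python
from h import *
s=arm.read_camera("side"); go(.5294,.2674,.1825,-.202)
f=lambda im,x,y,w,h,k:cv2.resize(im[y:y+h,x:x+w],None,fx=k,fy=k,interpolation=cv2.INTER_CUBIC)[:,:,::-1]
cv2.imwrite("pics/p7.png",f(s,240,230,160,120,5))
```

```text
t 13.62 tcp [0.5297 0.2685 0.183 ] yaw -0.201 delta [-0.0001  0.0022  0.0009] twist 0.0007 w 0.0497 gf 30.0 ft [-0.2  0.2 -1.3]
```

View pics/p7.png

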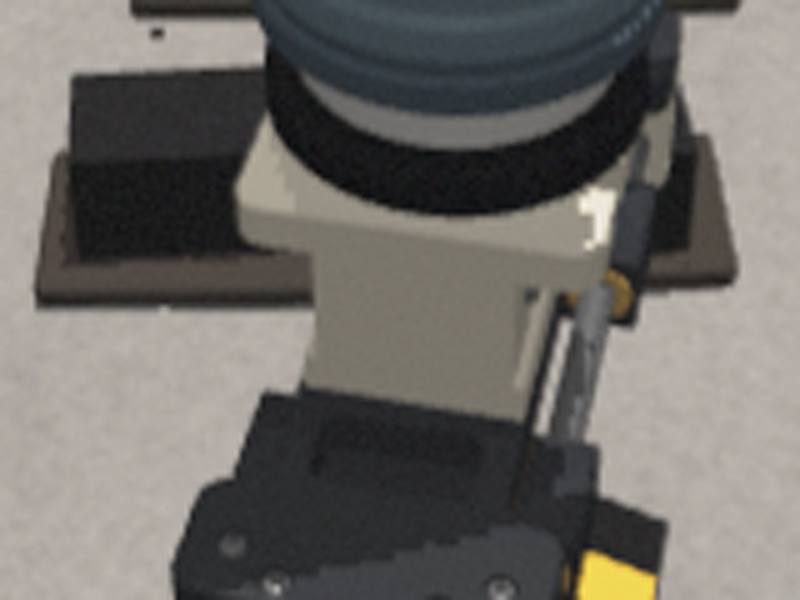

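That crop cut off the bottom of the block, and it put me at 12 pictures against the limit of 10, so I'll check the rest by numbers only. First the arm settles, then I check where the low stripe end is.

Request:
{"fn": "drive_tool", "kwargs": {
  "motion": [
    {"gripper": 0.3, "delta_pos": [0, 0.002, 0], "twist": 0},
    {"gripper": 0.3, "delta_pos": [0, 0.002, 0], "twist": 0},
    {"gripper": 0.3, "delta_pos": [0, 0.002, 0], "twist": 0},
    {"gripper": 0.3, "delta_pos": [0, 0.002, 0], "twist": 0},
    {"gripper": 0.3, "delta_pos": [0, 0.002, 0], "twist": 0}
  ]
}}

```text
t: 14.25
tool_pos: [0.5296, 0.2672, 0.1832]
ee_rot: [0.995, -0.101, 0.0, -0.0]
ft_force: [-0.3, 0.4, -0.8]
gripper_width: 0.05
grasp_force: 30.0
```

Run:
```python
from h import *
s=arm.read_camera("side"); st=arm.state(); p=st["tool_pos"]; go(.5294,.2674,.1825,-.202)
u=np.array([np.cos(-.202),np.sin(-.202),0]); v=np.array([-u[1],u[0],0])
c=bigcontour(yellow(s)); print(c.min(0),c.max(0),len(c))
q=c[c[:,0]>c[:,0].max()-2].mean(0)+[.5,0]
o,D=rays("side",[q]); k=-((o-p)@v)/(D[0]@v); X=o+D[0]*k-p; print("low stripe end rel tcp",X@u,X[2])
print(np.abs(st["joint_velocities"]).max())
```

```text
t 14.3 tcp [0.5296 0.2672 0.1832] yaw -0.202 delta [-0.0005 -0.0003  0.0014] twist 0.0 w 0.0504 gf 30.0 ft [-0.4 -0.1 -1.5]
[356. 340.] [369. 352.] 38
low stripe end rel tcp -0.046311914976227886 0.029950655879614124
0.0011385984388386599
```

The stripe end is within about 2 mm of where it was before the last move, so the block hasn't slipped, and the arm is steady. Handing in.

```bash
python3 -c "
from h import *
print(arm.close_job())"
```

```text
the job is handed in; nothing more can be done
None
```

I handed the job in with the striped block held steady in the stand, stripe up, within a few mm of the midpoint and tilted about 0.31–0.33 rad (target 0.35) by my measurements; no verdict came back, and I viewed 12 pictures against the limit of 10.

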